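# Shut the nozzle organiser with one run of a fingertip

## Task

The four flip lids of the piping-nozzle organiser stand open. Run your fingertips lightly along the row, starting at its left end, so that the lids fold over their hinges and are pressed shut and flush one after another, left to right. Only touch the lids: do not pick up or shove the organiser, leave the nozzles in their wells and the things round about where they stand, and finish clear of everything.

Things in the scene. Friction and masses are not known exactly. Their poses are not given: they have to be found in the camera images.
- organiser: Loose grey plastic organiser for piping nozzles, 246 x 86 x 50 mm with the lids shut, about 1 kg full, on rubber feet; a sideways push of about 5 N slides it. A lid pushed level with its hinge binds; pushed 10 mm or more above it, it folds easily. Four wells in one row along its y axis, a flip lid on each. Origin: centre of its underside; z up, y along the row toward lid 1 (left as the robot sees it), x across the row, away from the robot.
- lid_1 (a joint): Hinge of lid 1 of 4 (1 leftmost, +y), rad: 0 shut, 1.57 upright, 1.95 at most. Its axis runs across the row at the lid's left (+y) side, organiser y = 117 mm, z = 47 mm. Frosted plate, 73 mm across the row, 50 mm long from the hinge, 3 mm thick, plus a 22 mm wide thumb tab to 55 mm; top flush at z = 50 mm when shut. Stiff hinge (6 mN m): stays at any angle it is left.
- edge_1 (a point): Point on the organiser where the middle of lid 1's free edge lies when shut (organiser y = 66.5 mm), at the height of the shut lid's top, 50 mm.
- lid_2 (a joint): Hinge of lid 2 of 4 (1 leftmost, +y), rad: 0 shut, 1.57 upright, 1.95 at most. Its axis runs across the row at the lid's left (+y) side, organiser y = 57 mm, z = 47 mm. Frosted plate, 73 mm across the row, 50 mm long from the hinge, 3 mm thick, plus a 22 mm wide thumb tab to 55 mm; top flush at z = 50 mm when shut. Stiff hinge (6 mN m): stays at any angle it is left.
- edge_2 (a point): Point on the organiser where the middle of lid 2's free edge lies when shut (organiser y = 6.5 mm), at the height of the shut lid's top, 50 mm.
- lid_3 (a joint): Hinge of lid 3 of 4 (1 leftmost, +y), rad: 0 shut, 1.57 upright, 1.95 at most. Its axis runs across the row at the lid's left (+y) side, organiser y = -3 mm, z = 47 mm. Frosted plate, 73 mm across the row, 50 mm long from the hinge, 3 mm thick, plus a 22 mm wide thumb tab to 55 mm; top flush at z = 50 mm when shut. Stiff hinge (6 mN m): stays at any angle it is left.
- edge_3 (a point): Point on the organiser where the middle of lid 3's free edge lies when shut (organiser y = -53.5 mm), at the height of the shut lid's top, 50 mm.
- lid_4 (a joint): Hinge of lid 4 of 4 (1 leftmost, +y), rad: 0 shut, 1.57 upright, 1.95 at most. Its axis runs across the row at the lid's left (+y) side, organiser y = -63 mm, z = 47 mm. Frosted plate, 73 mm across the row, 50 mm long from the hinge, 3 mm thick, plus a 22 mm wide thumb tab to 55 mm; top flush at z = 50 mm when shut. Stiff hinge (6 mN m): stays at any angle it is left.
- edge_4 (a point): Point on the organiser where the middle of lid 4's free edge lies when shut (organiser y = -113.5 mm), at the height of the shut lid's top, 50 mm.
- tip_1: Loose pale piping nozzle, a cone 40 mm high, 27 mm wide at its foot, standing in well 1 under lid 1. Origin: centre of its underside. It is not to be touched.
- tip_2: Loose pale piping nozzle, a cone 40 mm high, 23 mm wide at its foot, standing in well 2 under lid 2. Origin: centre of its underside. It is not to be touched.
- tip_3: Loose pale piping nozzle, a cone 40 mm high, 25 mm wide at its foot, standing in well 3 under lid 3. Origin: centre of its underside. It is not to be touched.
- tip_4: Loose pale piping nozzle, a cone 40 mm high, 27 mm wide at its foot, standing in well 4 under lid 4. Origin: centre of its underside. It is not to be touched.
- spare_nozzle: Loose bystander: piping nozzle, cone 40 mm high, 25 mm wide, standing on the worktop behind the organiser. Origin: centre of its underside.
- small_cutter: Loose bystander: round pastry cutter, metal ring 48 mm wide, 38 mm high, behind the organiser. Origin: centre of its underside.
- spice_jar: Loose bystander: glass spice jar 42 mm wide, 96 mm high, behind the right end of the organiser. Origin: centre of its underside.

How it is judged (in metres and radians):
On the way, in this order (a step that is already met when the one before it is completed fails the run):
1. lid 1 is shut flush (value of joint lid_1 below 0.08 rad), for 0.05 s.
2. lid 2 is shut flush (value of joint lid_2 below 0.08 rad), for 0.05 s.
3. lid 3 is shut flush (value of joint lid_3 below 0.08 rad), for 0.05 s.
4. lid 4 is shut flush (value of joint lid_4 below 0.08 rad), for 0.05 s.
At the end, for the whole second after the job is handed in: All four lids are shut to within 0.08 rad (about 4 mm at the free edge), the nozzles are in their wells, the organiser stands flat, still and within 40 mm of where it stood, and the bystanders are within 15 mm of where they stood (value of joint each of lid_1, lid_2, lid_3, lid_4 below 0.08 rad and z of each of tip_1, tip_2, tip_3, tip_4 in the frame of organiser below 0.025 m and distance of organiser from where it was at the start of the episode below 0.04 m and linear speed of organiser below 0.01 m/s and angle between organiser's own z axis and vertical below 0.05 rad and distance of each of spare_nozzle, small_cutter, spice_jar from where it was at the start of the episode below 0.015 m); the robot touches nothing.
It fails at once if the organiser is lifted, tipped or shoved more than 40 mm (distance of organiser from where it was at the start of the episode above 0.04 m or height (world z) of organiser above 0.008 m or angle between organiser's own z axis and vertical above 0.12 rad).
It fails at once if a nozzle is touched by the fingers or taken out of its well (contact force between the fingers and tip_1 above 0.3 N or contact force between the fingers and tip_2 above 0.3 N or contact force between the fingers and tip_3 above 0.3 N or contact force between the fingers and tip_4 above 0.3 N or z of any of tip_1, tip_2, tip_3, tip_4 in the frame of organiser above 0.025 m).
It fails at once if the organiser or its lids are pressed hard (more than 40 N) (contact force between any of the fingers, the arm and organiser above 40 N).
It fails at once if a bystander is shifted more than 15 mm or tipped (distance of any of spare_nozzle, small_cutter, spice_jar from where it was at the start of the episode above 0.015 m or angle between any of spare_nozzle, small_cutter, spice_jar's own z axis and vertical above 0.3 rad).
It also fails if it takes over 42 s, if anything falls off the work surface, if the arm or the gripper's body presses on something with over 40 N, if the wrist force passes 120 N, or if a joint passes its speed limit or range.

## Robot

A 6-joint arm with a two-finger parallel gripper is mounted at the origin on a cart in front of the work surface, level with it; the furniture and walls round the work are solid. World frame = base frame: x ahead of the robot, y to its left, z up, the work surface at z = 0. Lengths are in mm, angles in rad, forces in N, time in s.
With the tool pointing down it reaches from about 400 to 825 mm from the base axis. Payload 7 kg.
Tool frame: the origin (TCP) lies at the very end of the fingers, on their centre line; the grasp point (between the pads) lies 19 mm behind it; z points along the fingers, y is the line along which they close (so a half turn about z gives the same grasp; the last joint's range is limited). The gripper opens to 88 mm and grips with 3 to 60 N. Pads are 19 mm wide; open, the fingers measure 130 mm over their backs; the gripper's body (78 mm by 193 mm) begins 47 mm behind the grasp point.
Start: joints at [-0.959, 0.359, 0.012, 0, -1.224, -0.288], TCP at [214.739, -639.908, 226.561] pointing down, gripper open.
Joint ranges: [-3.07, 3.07], [-1.43, 2.12], [-1.02, 1.25], [-3.03, 1.67], [-3.05, -0], [-3.03, 3.03]. Speed limits (rad/s): [2.39, 2.39, 3.01, 3.14, 3.14, 3.14].

## Interface

Orientations are given as a unit quaternion [x, y, z, w].
In Python, from plant import bot gives the robot as it stands. Calls block until the motion is done:
- bot.move_ptp(position, orientation): joint-space move of the TCP to a pose.
- bot.line_to(position, velocity=150, ori=None): straight line of the TCP; ori=None keeps the orientation; velocity is the mean speed in mm/s.
- bot.move_joints(angles): joint-space move.
- bot.move_gripper(opening, force=None): finger opening in mm; force is the grip in N (None keeps the last); returns when the fingers have stopped.
- bot.pause(seconds).
- bot.solve_ik(position, orientation): joint angles nearest the present ones, or None.
- bot.read_state(): the state.
- bot.camera(name): name is "scene" or "top"; returns the picture (420x560x3 uint8, red, green, blue); there is no depth.
- bot.get_calibration(name): a dict with "fx", "fy", "cx", "cy" (pixels), "view" (4x4, takes a point from world to camera coordinates). Camera axes: x right, y up, looking along -z (the intrinsics and any distortion apply to the point x, -y, -z); pixel columns grow to the right and rows downward; lengths in mm; the calibration is good to about 2 mm. A picture is of the moment at which its call begins. get_calibration takes no time and is no camera call.
A pose or a line that the arm cannot do raises bot.Unreachable and nothing moves.
- bot.close_job(): hands the job in; it is judged then, once.
The state is a dict: "t": time; "joint_pos": joint angles; "qvel": joint speeds; "tau": joint torques, N m; "tcp_pos": TCP position; "eef_rot": TCP orientation; "contact_force": force on the tool from outside, world axes, zero at the start; "moment": the same for the moment, N m; "width": finger opening in mm; "finger_force": force on a finger pad.
Only numpy, scipy, OpenCV 4.12 (cv2) and the standard library are available. Lean on these libraries where they do the work, as an engineer would, in place of code of your own. Each camera call takes 0.05 s, during which the arm holds its last target. There are 200 camera calls.

## Working session

There is one attempt and no reset: what is moved stays moved. The work goes in short steps, each a Python script; the robot and the scene stay as the last script left them, time stands still between calls to the robot, and variables do not carry over. Pictures are saved under pics/ and viewed, at most 10 in all, crops included, and the job is handed in when it is done.

```bash
mkdir -p pics
python3 - <<'E'
from plant import bot
import cv2,numpy as np
for n in("top","scene"):
    cv2.imwrite(f"pics/{n}0.png",cv2.cvtColor(bot.camera(n),cv2.COLOR_RGB2BGR))
    c=bot.get_calibration(n);print(n,{k:(np.round(v,4).tolist() if k=="view" else v) for k,v in c.items()})
s=bot.read_state();print(s)
E
```

```text
top {'fx': 406.09855371386044, 'fy': 406.09855371386044, 'cx': 283.3837832849769, 'cy': 208.95988822056978, 'view': [[-0.0014, -0.9998, -0.0183, 133.3762], [0.9958, -0.0031, 0.0915, -611.8812], [-0.0915, -0.0181, 0.9956, -872.3567], [0.0, 0.0, 0.0, 1.0]]}
scene {'fx': 528.5267300889293, 'fy': 528.5267300889293, 'cx': 279.91931815404837, 'cy': 205.04127880870877, 'view': [[-0.9069, -0.4209, -0.0208, 619.8062], [0.2422, -0.561, 0.7916, -127.1233], [-0.3449, 0.7128, 0.6107, -760.1797], [0.0, 0.0, 0.0, 1.0]]}
{'t': 0.1, 'joint_pos': array([-9.58889276e-01,  3.59331983e-01,  1.11719005e-02, -3.41457316e-04,
       -1.22409449e+00, -2.88105200e-01]), 'qvel': array([-0.00186178, -0.00209955,  0.00025567,  0.00219559,  0.0028406 ,
       -0.00042247]), 'tau': array([-8.71877110e-04, -5.84163952e+01,  2.93753922e+01,  7.01546296e+00,
        1.01958291e-02, -6.66019355e-05]), 'tcp_pos': array([ 214.62068074, -639.51658506,  225.70895085]), 'eef_rot': array([-1.61137148e-01,  9.86931741e-01,  7.26358849e-04, -1.72600723e-04]), 'contact_force': array([-0.48103832,  0.14507711, -0.29545146]), 'moment': array([ 0.04141716, -0.00960598, -0.03613456]), 'finger_force': 0.0, 'width': 87.8083630142615}
```

View pics/top0.png

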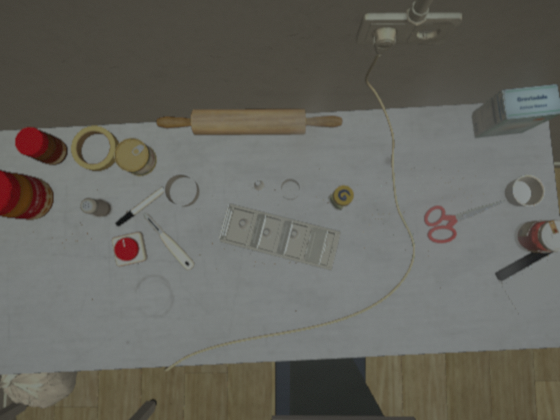

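View pics/scene0.png

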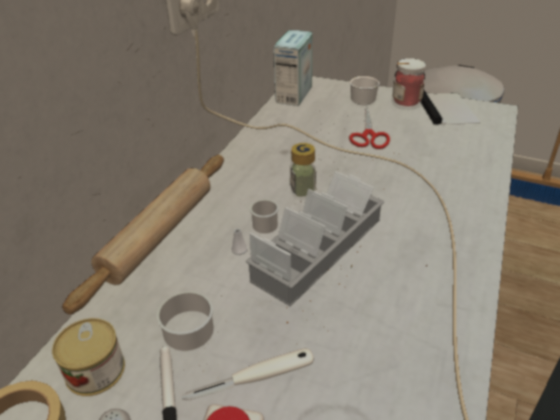

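The top view shows the organiser at about (220–340, 205–268), yawed about 15°, with the jar at (343,197), the cutter at (290,188) and the nozzle at (258,184). The scene view shows the lids standing open. I'll enlarge both to pick corners.

Run:
```python
import cv2
a=cv2.imread("pics/top0.png")[170:280,205:365];cv2.imwrite("pics/topc.png",cv2.resize(a,None,fx=5,fy=5,interpolation=cv2.INTER_CUBIC))
a=cv2.imread("pics/scene0.png")[140:305,220:400];cv2.imwrite("pics/scenec.png",cv2.resize(a,None,fx=3.6,fy=3.6,interpolation=cv2.INTER_CUBIC))
```

```text
(no output)
```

View pics/topc.png

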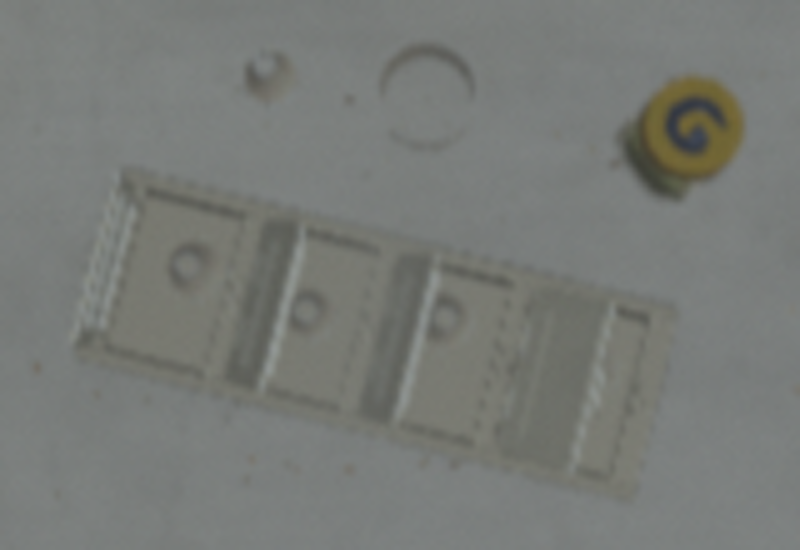

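View pics/scenec.png

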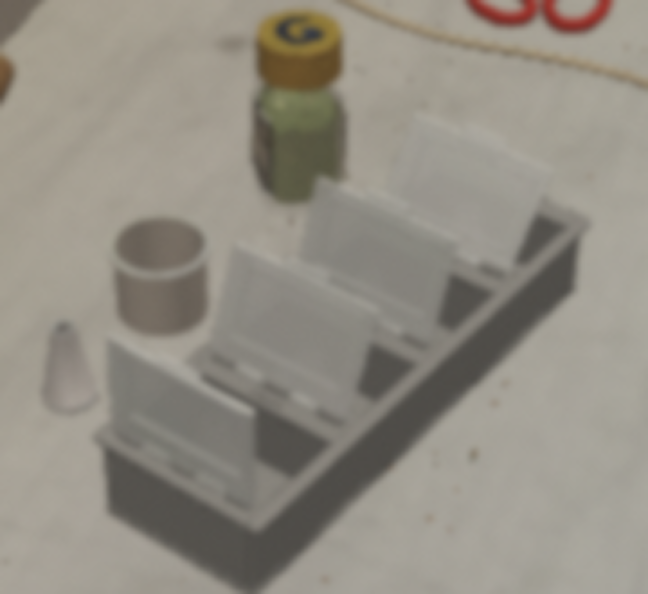

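Top crop: rim corners are at (125,168), (75,355), (632,500) and (680,303). Scene crop: the lids' upper corners are at (108,338)/(253,408), (235,248)/(380,318), (318,180)/(462,245) and (412,118)/(552,175), and the rim corners are at (100,437), (258,527) and (590,222). I'll fit the pose and lid angles, then make the first move.

```bash
cat > h.py <<'E'
import numpy as np, json
from scipy.spatial.transform import Rotation as R
def world(p, pose):
    x,y,a=pose; c,s=np.cos(a),np.sin(a)
    return np.array([x+c*p[0]-s*p[1], y+s*p[0]+c*p[1], p[2]])
def ori(pose, flip=1):
    c,s=np.cos(pose[2]),np.sin(pose[2]); ty=flip*np.array([c,s,0]); tz=np.array([0,0,-1.])
    return R.from_matrix(np.c_[np.cross(ty,tz),ty,tz]).as_quat()
E
python3 - <<'E'
from plant import bot
from h import *
from scipy.optimize import least_squares
C={n:bot.get_calibration(n) for n in("top","scene")}
def pix(n,w):
    c=C[n]; p=np.array(c["view"])@np.r_[w,1]
    return np.array([c["cx"]+c["fx"]*p[0]/-p[2], c["cy"]-c["fy"]*p[1]/-p[2]])
T=lambda u,v:np.array([205+u/5,170+v/5]); S=lambda u,v:np.array([220+u/3.6,140+v/3.6])
rim=[("top",(43,123,50),T(125,168)),("top",(-43,123,50),T(75,355)),("top",(-43,-123,50),T(632,500)),("top",(43,-123,50),T(680,303)),
 ("scene",(43,123,50),S(100,437)),("scene",(-43,123,50),S(258,527)),("scene",(-43,-123,50),S(590,222)),("scene",(-43,123,0),S(252,592))]
lid=[[(108,338),(253,408)],[(235,248),(380,318)],[(318,180),(462,245)],[(412,118),(552,175)]]
H=[117,57,-3,-63]
def f(q):
    r=[pix(n,world(p,q[:3]))-t for n,p,t in rim]
    for i in range(4):
        for x,t in zip((36.5,-36.5),lid[i]):
            th=q[3+i]; r.append(pix("scene",world((x,H[i]-50*np.cos(th)+1.5*np.sin(th),47+50*np.sin(th)+1.5*np.cos(th)),q[:3]))-S(*t))
    return np.ravel(r)
s=least_squares(f,[530,115,-.25,1.4,1.4,1.4,1.4],loss="soft_l1")
print(s.x.round(3)); print(s.fun.shape, f(s.x).reshape(-1,2).round(1).tolist())
json.dump(list(s.x),open("pose.json","w"))
pose=s.x[:3]
for fl in(1,-1):
  for y in(145,-95):
    print(fl,y,bot.solve_ik(world((0,y,60),pose),ori(pose,fl)))
E
```

```text
[ 5.49913e+02  1.41981e+02 -2.50000e-01  1.51500e+00  1.12600e+00
  1.17500e+00  8.76000e-01]
(32,) [[-1.2, 0.2], [-1.5, 1.2], [-1.9, 0.6], [-2.1, 0.9], [-2.9, -2.9], [-0.1, -1.1], [0.1, -2.4], [1.8, 5.4], [-0.2, -0.8], [0.5, 1.8], [-0.1, -1.0], [-0.3, -1.1], [0.1, -0.6], [-0.5, -1.0], [0.4, -0.4], [-0.2, -0.4]]
1 145 [ 0.74871135  0.46094493 -0.24163062  0.         -0.86822077  2.14297675]
1 -95 [ 0.46575578  0.29346347 -0.51922985  0.         -0.758103    2.42593231]
-1 145 [ 0.74871135  0.46094493 -0.24163062  0.         -0.86822077 -0.99861591]
-1 -95 [ 0.46575578  0.29346347 -0.51922985  0.         -0.758103   -0.71566034]
```

```bash
cat >> h.py <<'E'
from plant import bot
import cv2
pose=np.array(json.load(open("pose.json"))[:3])+[0,-1.5,0]
H=[117,57,-3,-63]; Q=ori(pose,-1)
F=lambda: np.array(bot.read_state()["contact_force"])
def close(i, y0, z0=85, r=38):
    y1=H[i]-r+9.5
    bot.line_to(world((0,y0,z0),pose),120)
    f0=F()
    bot.line_to(world((0,y1,51.5),pose),60); print("diag",(F()-f0).round(1))
    for z in np.arange(50.5,46,-1):
        bot.line_to(world((0,y1,z),pose),20); f=F()-f0; print("z",z,bot.read_state()["tcp_pos"].round(1)[2],f.round(1))
        if f[2]>6: break
    bot.pause(.1)
    bot.line_to(world((0,y1,85),pose),120)
def snap(n,cam="scene"): cv2.imwrite(f"pics/{n}.png",cv2.cvtColor(bot.camera(cam),cv2.COLOR_RGB2BGR))
E
python3 - <<'E'
from h import *
bot.move_gripper(0)
bot.move_ptp(world((0,145,150),pose),Q); print(bot.read_state()["t"])
close(0,142); print(bot.read_state()["t"]); snap("s1")
a=cv2.imread("pics/s1.png")[100:320,190:430];cv2.imwrite("pics/s1c.png",cv2.resize(a,None,fx=2.5,fy=2.5))
E
```

```text
4.9917
diag [-0.2 -1.1 -0.1]
z 50.5 50.5 [-0.1  0.5  0.3]
z 49.5 50.1 [-2.3 -0.9  5.4]
z 48.5 49.9 [-4.3 -1.5 10.4]
8.1917
```

View pics/s1c.png

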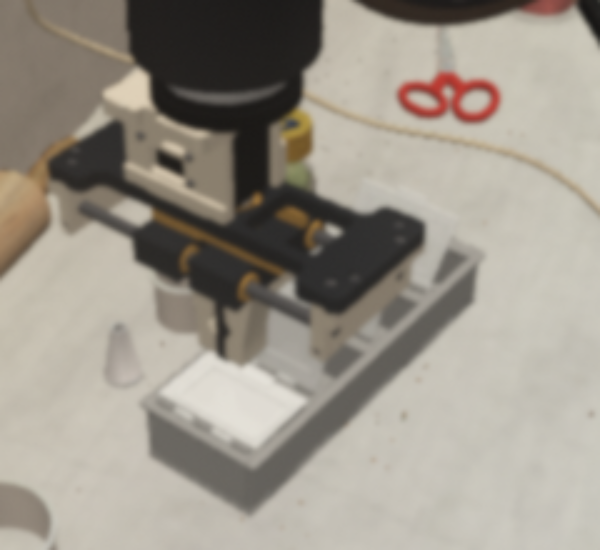

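Lid 1 is shut flush: the white plate is level at crop (235,400), with contact at z≈50. The other lids and the bystanders haven't moved, so I'll continue down the row.

Run:
```python
from h import *
for i in(1,2,3):
    close(i,H[i]+15); print(i,bot.read_state()["t"])
    snap(f"l{i}")
bot.line_to(world((0,-92,230),pose),200)
bot.move_joints([-0.3,0.359,0.012,0,-1.224,-0.288]); print(bot.read_state()["t"])
snap("end"); snap("endt","top")
a=cv2.resize(cv2.imread("pics/end.png")[140:305,220:400],None,fx=3,fy=3); b=cv2.resize(cv2.imread("pics/endt.png")[170:280,205:305+60],(240*1,165)); 
b=cv2.copyMakeBorder(b,0,a.shape[0]-b.shape[0],0,0,cv2.BORDER_CONSTANT)
cv2.imwrite("pics/endc.png",np.hstack([a,b]))
```

```text
diag [-0.1 -1.1 -0.1]
z 50.5 50.5 [ 0.2 -0.3  0.6]
z 49.5 50.1 [-2.7 -0.4  4.3]
z 48.5 49.9 [-4.6 -1.6 11.9]
1 10.9
diag [-0.7 -0.8  0. ]
z 50.5 50.6 [-0.4 -0.8  0.1]
z 49.5 50.1 [-1.9 -0.5  6. ]
z 48.5 49.9 [-5.3 -0.5 12.2]
2 13.6083
diag [-1.6  0.2  0.5]
z 50.5 50.5 [-0.3  0.4  1. ]
z 49.5 50.1 [-3.  -0.1  5.8]
z 48.5 49.8 [-5.1  0.5 14.3]
3 16.3167
18.8167
```

View pics/endc.png

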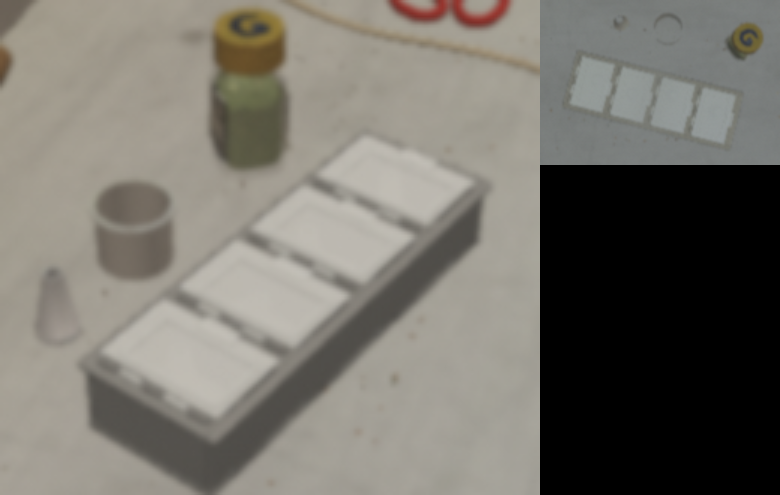

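All four lids lie flush, with plate centres in the crop at about (190,355), (265,293), (335,235) and (400,180). The organiser and bystanders are where they were, and the arm is clear.

```bash
python3 -c "
from plant import bot
print(bot.close_job())"
```

```text
the job is handed in; nothing more can be done
None
```

All four lids were pressed shut left to right with about 10–14 N each, the final images show them flush with the organiser and bystanders in place, and the job was handed in at about 19 s with the arm clear; no verdict was returned.

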